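Fetch the moka pot base from behind the brush and bottle on the drying rack

TASK

The moka pot base is boxed in on the wooden rack behind the scrubbing brush and the soap bottle. First stand both the brush and the bottle on the rubber mat, then lift the moka base out and set it upright in the middle of the saucer, and only then put the brush and the bottle back on the rack, each upright on the very spot where it stood at the start. Drop nothing, and leave the saucer, the tumbler, the cup and the jar where they are and the soap caddy shut.

Things in the scene. Friction and masses are not known exactly. Their poses are not given: they have to be found in the camera images.
- brush: green plastic scrubbing brush standing on its white bristles: round head 50 mm across (to 48 mm up), neck 18 mm, upright round knob 30 mm across from 68 to 90 mm, 96 mm tall, 0.1 kg. Rigid. Origin: centre of underside, z up. It starts on the rack in the left or the right front place; remember which.
- bottle: closed round brown-glass soap bottle, 50 mm across and 56 mm high to the shoulder, paper label, black cylindrical cap 26 mm across from 72 to 104 mm, 104 mm tall, about 0.18 kg. Origin at the centre of its underside, z up. It stands in the other front place of the rack.
- moka: stainless moka pot base: octagonal body 56 mm across flats, 36 mm high, then a 47 mm round collar to 46 mm; 0.22 kg. Origin: centre of underside, z up. Flats face its x, y and the diagonals; a valve sticks 4 mm out of the +y flat. Its x is within 12 deg of rack x. Dividers 12 mm off either side leave no room for fingers, so grip the x flats, once brush and bottle, 8 mm in front, are gone.
- rack: fixed wooden rack, 190 (x, front to back) by 220 mm (y). Origin on the counter under its centre; floor 20 mm up. Front places (54 mm dark discs) at x -39, y +-31; brush and bottle start within 3 mm of them, the moka base within 3 mm of x 22, y 0. Dividers at y +-40 to +-50, x -5 to 60, tops 60 mm above the counter. Rear rail x 85 to 95, top 34 mm; end rails y +-102 to +-110, top 45 mm.
- mat: fixed black ribbed rubber draining mat lying on the tiles, 170 mm (its x) by 130 mm (its y), 4 mm thick: the side area, either left or right of the rack. Origin at the centre of its underside.
- saucer: loose white ceramic espresso saucer, 128 mm across, 13 mm high; flat well about 80 mm across, its floor 5 mm above the underside; about 0.2 kg. Stands on the tiles on the other side of the rack from the mat. Origin at the centre of its underside.
- tumbler: bystander: small clear glass tumbler, 48 mm across, 50 mm high, standing on the rack to the left of the dividers (rack x +35, y +76 mm). Origin at the centre of its underside.
- cup: bystander: white espresso cup with handle, 62 mm across, 55 mm high, on the tiles just off the rack's far left corner. Origin at the centre of its underside.
- jar: bystander: glass jar with steel lid, 64 mm across, 75 mm high, on the tiles just off the rack's far right corner. Origin at the centre of its underside.
- caddy (a joint): tilt-out steel soap caddy on the rack's right (-y) end, 100 mm by 38 mm, reaching 150 mm from the rack's centre, top 68 mm above the counter; a spring holds it shut. 0 is shut, grows in rad as it tilts outward (to 0.6).
Not all that is in view belongs to the job. Leave any yellow look-alike of the bottle alone. Of the things that look like the brush, the larger one is meant.

How it is judged:
On the way, in this order (a step that is already met when the one before it is completed fails the run):
1. brush and bottle both stand on the mat, released, while the moka base is still in its place on the rack (x of brush in the frame of mat between -0.085 and 0.085 m and y of brush in the frame of mat between -0.065 and 0.065 m and z of brush in the frame of mat between 0 and 0.01 m and angle between each of brush, bottle's own z axis and vertical below 0.14 rad and contact force between the fingers and brush below 0.5 N and x of bottle in the frame of mat between -0.085 and 0.085 m and y of bottle in the frame of mat between -0.065 and 0.065 m and z of bottle in the frame of mat between 0 and 0.01 m and contact force between the fingers and bottle below 0.5 N and distance of moka from where it was at the start of the episode below 0.025 m), for 0.2 s.
2. the moka base stands on the saucer, released, while brush and bottle still stand on the mat (horizontal distance between moka and saucer below 0.015 m and z of moka in the frame of saucer between 0.002 and 0.01 m and angle between each of moka, brush, bottle's own z axis and vertical below 0.14 rad and contact force between the fingers and moka below 0.5 N and x of brush in the frame of mat between -0.085 and 0.085 m and y of brush in the frame of mat between -0.065 and 0.065 m and z of brush in the frame of mat between 0 and 0.01 m and contact force between the fingers and brush below 0.5 N and x of bottle in the frame of mat between -0.085 and 0.085 m and y of bottle in the frame of mat between -0.065 and 0.065 m and z of bottle in the frame of mat between 0 and 0.01 m and contact force between the fingers and bottle below 0.5 N), for 0.2 s.
At the end, for the whole second after the job is handed in: The moka base stands upright (within 8 degrees) in the saucer's well, centred within 15 mm; brush and bottle stand upright on the rack, each within 15 mm of where it started; the saucer is within 30 mm, tumbler, cup and jar within 20 mm of their starts; all at rest and released (horizontal distance between moka and saucer below 0.015 m and z of moka in the frame of saucer between 0.002 and 0.01 m and angle between each of moka, brush, bottle's own z axis and vertical below 0.14 rad and contact force between the fingers and moka below 0.5 N and distance of each of brush, bottle from where it was at the start of the episode below 0.015 m and contact force between the fingers and brush below 0.5 N and contact force between the fingers and bottle below 0.5 N and linear speed of each of moka, brush, bottle below 0.02 m/s and distance of saucer from where it was at the start of the episode below 0.03 m and distance of each of tumbler, cup, jar from where it was at the start of the episode below 0.02 m); the robot touches nothing.
It fails at once if the moka is dropped or knocked over (moves faster than 0.6 m/s while not gripped, or leans more than 45 degrees) ((linear speed of moka above 0.6 m/s and contact force between the fingers and moka below 0.1 N) or angle between moka's own z axis and vertical above 0.785 rad).
It fails at once if the brush is dropped or knocked over (moves faster than 0.6 m/s while not gripped, or leans more than 45 degrees) ((linear speed of brush above 0.6 m/s and contact force between the fingers and brush below 0.1 N) or angle between brush's own z axis and vertical above 0.785 rad).
It fails at once if the bottle is dropped or knocked over (moves faster than 0.6 m/s while not gripped, or leans more than 45 degrees) ((linear speed of bottle above 0.6 m/s and contact force between the fingers and bottle below 0.1 N) or angle between bottle's own z axis and vertical above 0.785 rad).
It fails at once if a bystander is disturbed: tumbler, cup or jar shifted over 20 mm or the saucer over 30 mm (not (distance of saucer from where it was at the start of the episode below 0.03 m) or not (distance of tumbler from where it was at the start of the episode below 0.02 m) or not (distance of cup from where it was at the start of the episode below 0.02 m) or not (distance of jar from where it was at the start of the episode below 0.02 m)).
It fails at once if the soap caddy is tilted open by more than 0.15 rad (value of joint caddy above 0.15 rad).
It also fails if it takes over 115 s, if anything falls off the work surface, if the arm or the gripper's body presses on something with over 40 N, if the wrist force passes 120 N, or if a joint passes its speed limit or range.

ROBOT

A 6-joint arm with a two-finger parallel gripper is mounted at the origin on the work surface. World frame = base frame: x ahead of the robot, y to its left, z up, the work surface at z = 0. Lengths are in m, angles in rad, forces in N, time in s.
With the tool pointing down it reaches from about 0.275 to 0.725 m from the base axis. Payload 5.6 kg.
Tool frame: the origin (TCP) lies at the very end of the fingers, on their centre line; the grasp point (between the pads) lies 19 mm behind it; z points along the fingers, y is the direction in which the jaws open and shut (so a half turn about z gives the same grasp; the last joint's range is limited). The gripper opens to 85 mm and grips with 20 to 120 N. Pads are 22 mm wide; open, the fingers measure 114 mm over their backs; the gripper's body (76 mm by 85 mm) begins 54 mm behind the grasp point. The pads swing forward as they close: fully open they stand 13 mm farther back than shut.
Start: joints at [-0.935, 0.255, 0.108, 0, -1.424, -0.285], TCP at [0.189, -0.516, 0.231] pointing down, gripper open.
Joint ranges: [-2.95, 2.95], [-1.21, 1.97], [-1.09, 1.5], [-2.87, 1.71], [-2.94, -0.07], [-3.05, 3.05]. Speed limits (rad/s): [2.57, 2.57, 3.14, 3.14, 3.14, 3.14].

INTERFACE

Orientations are given as a 3x3 rotation matrix whose columns are the frame's x, y, z axes.
In Python, from cell import * gives the robot as it stands. The module is installed in compiled form; this text tells all that it offers.
- The arm moves only by the tool carry_out, never from a script. Its arguments are lists of equal length, an entry for each row: "linear": the shift along the tool's x, y, z in m, a list of three; "spin": the turn about the tool's z in degrees; "claw": the opening, from 0 (shut) to 1 (fully open). In form: {"linear": [[dx, dy, dz], ...], "spin": [spin, ...], "claw": [claw, ...]}. A call has exactly 8 rows; each row shifts and turns the commanded pose from where the row before left it, along the tool's axes as they then stand; what a row does not reach is not made up. A row lasts 1/8 s, in which the tool goes at most 62.5 mm and 10.7 degrees, less where a joint would pass 70% of its speed; a pose out of reach is approached as far as the arm can. A call with a gripper value outside its range is refused whole. The fingers move at their own pace and stop on an object; the grip force is fixed at half the most. Time passes only in rows, so rows that do not move let the fingers close, or fill a call up. It gives the time, the measured TCP pose, the force and the opening at its end, in the units of the state.
- state(): the state, without advancing time (a new reading comes with each control period).
- capture(name): name is "scene" or "side" or "wrist"; returns a dict with "frame" (420x560x3 uint8, red, green, blue), "z_map" (420x560 float32, m along the optical axis (not along the pixel's ray), 0 where there is no reading), "fx", "fy", "cx", "cy" (pixels), "world_to_cam" (4x4, takes a point from world to camera coordinates). Camera axes: x right, y up, looking along -z (the intrinsics and any distortion apply to the point x, -y, -z); pixel columns grow to the right and rows downward; lengths in m; the calibration is good to about 2 mm. A picture is of the moment at which its call begins.
- finish_job(): hands the job in, once; it reports no verdict.
The state is a dict: "clock": time; "q": joint angles; "joint_vel": joint speeds; "effort": joint torques, N m; "tool_pos": TCP position; "ee_rot": TCP orientation; "contact_force": force on the tool from outside, world axes, zero at the start; "torque": the same for the moment, N m; "gripper_width": opening from 0.0 (shut) to 1.0 (fully open).
Only numpy, scipy, OpenCV 4.12 (cv2) and the standard library are available. Lean on these libraries where they do the work, as an engineer would, in place of code of your own. Each camera call takes 0.05 s, during which the arm holds its last target. There are 200 camera calls.

## Working session

There is one attempt and no reset: what is moved stays moved. The work goes in short steps, Python scripts to look and compute and a tool call to move; the robot and the scene stay as the last step left them, time stands still between calls to the robot, and variables do not carry over. Pictures are saved under pics/ and viewed, about 12 in all and at most 16, crops included, and the job is handed in when it is done.

Besides the shell and the picture viewer there is one more tool, called after "Request:" as name(argument=value, ...), one argument or row to a line, values as JSON. carry_out: Moves the arm, as the interface text tells. Its arguments: {"type":"object","properties":{"linear":{"type":"array"},"spin":{"type":"array"},"claw":{"type":"array"}},"required":["linear","spin","claw"]}

```bash
mkdir -p pics; cat > h.py <<'E'
from cell import *
import numpy as np, cv2
def shot(n,f=None):
    c=capture(n)
    if f: cv2.imwrite('pics/'+f,c['frame'][:,:,::-1])
    return c
def cloud(c):
    """world xyz per pixel from depth"""
    z=c['z_map']; v,u=np.mgrid[:z.shape[0],:z.shape[1]]
    p=np.stack([(u-c['cx'])/c['fx']*z,-(v-c['cy'])/c['fy']*z,-z,np.ones_like(z)],-1)
    w=p@np.linalg.inv(c['world_to_cam']).T
    w=w[...,:3]; w[z<=0]=np.nan
    return w
def ray(c,u,v,h):
    M=np.linalg.inv(c['world_to_cam']); d=M[:3,:3]@[(u-c['cx'])/c['fx'],-(v-c['cy'])/c['fy'],-1]
    o=M[:3,3]; return o+d*(h-o[2])/d[2]
E
python3 - <<'E'
from h import *
for n in ['scene','side','wrist']:
    c=shot(n,n+'0.png'); print(n,[k for k in c],c['fx'],c['cx'],np.linalg.inv(c['world_to_cam'])[:3,3].round(3)); np.savez(n+'0.npz',**c)
s=state();print({k:np.round(s[k],3) for k in s})
E
```

```text
scene ['frame', 'z_map', 'fx', 'fy', 'cx', 'cy', 'world_to_cam'] 418.6552550365447 281.0932973139183 [ 1.367 -0.324  0.665]
side ['frame', 'z_map', 'fx', 'fy', 'cx', 'cy', 'world_to_cam'] 476.452699343476 272.94280528985587 [0.039 0.727 0.843]
wrist ['frame', 'z_map', 'fx', 'fy', 'cx', 'cy', 'world_to_cam'] 293.02027932727253 276.38558303414334 [ 0.117 -0.541  0.373]
{'clock': np.float64(0.15), 'q': array([-0.935,  0.256,  0.107, -0.   , -1.424, -0.285]), 'joint_vel': array([ 0.   , -0.004,  0.005,  0.001,  0.   ,  0.002]), 'effort': array([-1.0000e-03, -3.8694e+01,  2.3808e+01,  5.3670e+00, -5.0000e-03,
       -0.0000e+00]), 'tool_pos': array([ 0.189, -0.516,  0.231]), 'ee_rot': array([[-0.939, -0.344, -0.001],
       [-0.344,  0.939,  0.001],
       [ 0.   ,  0.001, -1.   ]]), 'contact_force': array([-0.189, -0.351,  0.334]), 'torque': array([-0.052,  0.004, -0.017]), 'gripper_width': np.float64(0.999)}
```

View pics/scene0.png

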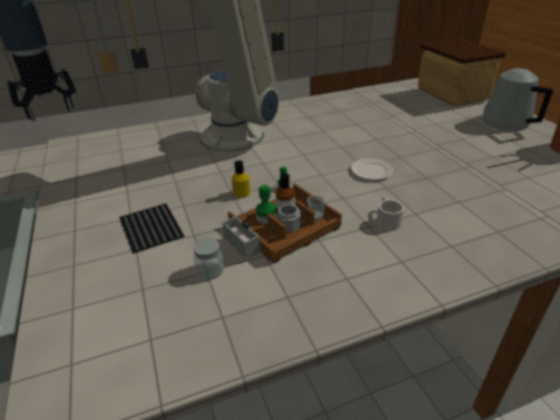

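View pics/side0.png

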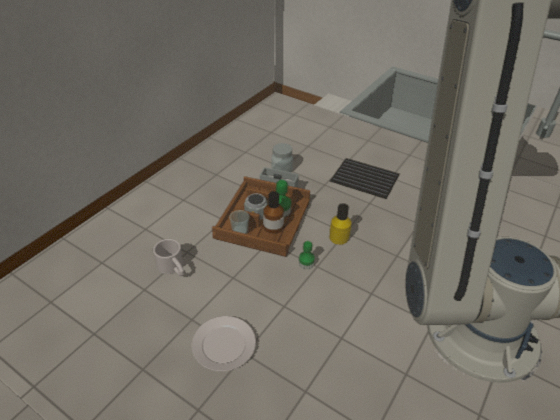

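In the scene view the brush is at (265,203), in the right front place, and the brown bottle at (286,188), in the left front place. The moka base is at (289,215), the mat at (151,227) and the saucer at (372,170).

Look-alikes:
- Small green brush on the tiles: scene (283,174), side (307,254).
- Yellow bottle: scene (240,182), side (341,225).

I choose the larger brush on the rack, side (283,195), and the brown bottle, side (273,213).

```bash
python3 - <<'E'
from h import *
def fit(P):
    A=np.c_[2*P[:,:2],np.ones(len(P))];s=np.linalg.lstsq(A,(P[:,:2]**2).sum(1),rcond=None)[0]
    return s[:2].round(4),round(float(np.sqrt(s[2]+s[0]**2+s[1]**2)),4)
for n in ['scene','side']:
    c=dict(np.load(n+'0.npz')); w=cloud(c); hsv=cv2.cvtColor(c['frame'],cv2.COLOR_RGB2HSV)
    H,S,V=[hsv[...,i].astype(int) for i in range(3)]
    print('==',n)
    reg=(np.abs(w[...,0]-.5)<.4)&(w[...,2]<.2)&(w[...,2]>-.02)&(np.abs(w[...,1])<.75)
    for name,m in dict(green=(H>45)&(H<85)&(S>130),yellow=(H>20)&(H<33)&(S>150),wood=(H<16)&(S>130),dark=(V<60)).items():
        m=(m&reg).astype(np.uint8); k,l,st,ce=cv2.connectedComponentsWithStats(m)
        for i in range(1,k):
            if st[i,4]<25: continue
            P=w[l==i]; print(name,ce[i].round(),st[i,4],'med',np.nanmedian(P,0).round(3),'min',np.nanpercentile(P,2,axis=0).round(3),'max',np.nanpercentile(P,98,axis=0).round(3), (cv2.minAreaRect((P[:,:2]*1000).astype(np.float32)) if name in('wood','dark') else ''))
            if name=='green':
                zt=P[:,2].max(); print('   top',zt.round(3))
            if name=='wood' :
                np.savez('wood_'+n,P=P)
im=cv2.imread('pics/side0.png')[140:380,130:420]; a=cv2.resize(im,None,fx=2.5,fy=2.5,interpolation=cv2.INTER_CUBIC)
cv2.imwrite('pics/crop1.png',a)
E
```

```text
== scene
green [283. 170.] 25 med [0.41  0.04  0.066] min [ 0.404 -0.002  0.058] max [0.517 0.045 0.124] 
   top 0.124
green [265. 203.] 330 med [ 0.555 -0.065  0.064] min [ 0.542 -0.083  0.046] max [ 0.567 -0.043  0.116] 
   top 0.117
yellow [240. 185.] 359 med [ 0.399 -0.085  0.042] min [ 0.382 -0.102  0.006] max [ 0.406 -0.062  0.072] 
wood [291. 226.] 2601 med [ 0.623 -0.022  0.023] min [ 0.485 -0.111  0.012] max [0.69  0.097 0.084] ((574.15087890625, -22.619247436523438), (191.77122497558594, 216.45855712890625), 15.480091094970703)
dark [269. 106.] 399 med [0.147 0.096 0.15 ] min [0.118 0.063 0.103] max [0.169 0.135 0.192] ((143.91622924804688, 99.99826049804688), (11.184097290039062, 99.63363647460938), 34.33420944213867)
dark [245. 108.] 492 med [0.14  0.018 0.154] min [ 0.102 -0.01   0.104] max [0.174 0.055 0.198] ((136.76817321777344, 22.46363067626953), (95.64288330078125, 39.6362419128418), 38.45166778564453)
dark [243. 148.] 27 med [0.111 0.007 0.   ] min [ 0.103 -0.016 -0.002] max [0.12  0.036 0.006] ((112.10555267333984, 9.992269515991211), (17.058988571166992, 54.0290
[... 4294 characters left out ...]
024] ((514.2638549804688, -51.05437469482422), (12.357744216918945, 113.74878692626953), 17.087661743164062)
dark [342. 211.] 140 med [ 0.376 -0.069  0.098] min [ 0.367 -0.084  0.076] max [ 0.387 -0.062  0.108] ((377.56890869140625, -73.8429946899414), (23.876712799072266, 22.21607208251953), 69.7347640991211)
dark [252. 222.] 31 med [0.569 0.032 0.035] min [0.562 0.03  0.021] max [0.578 0.036 0.053] ((570.1759033203125, 31.479537963867188), (15.355483055114746, 6.37599515914917), 15.427092552185059)
dark [413. 288.] 570 med [0.139 0.109 0.157] min [0.113 0.074 0.114] max [0.163 0.142 0.195] ((139.5650177001953, 106.38816833496094), (4.472602844238281, 95.92118835449219), 37.153656005859375)
```

View pics/crop1.png

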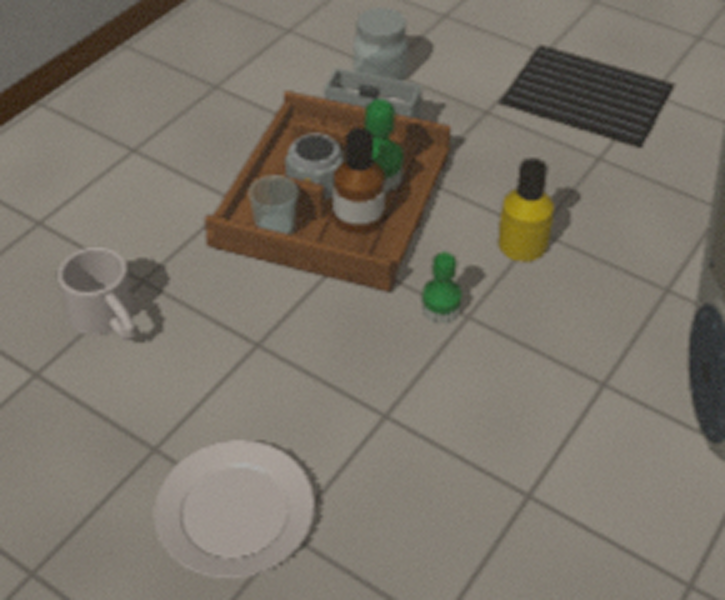

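The crop confirms the choice: the large brush and the brown bottle stand on the rack (crop (380,140) and (360,180)), while the small brush (443,285) and the yellow bottle (527,215) are on the tiles. Next I turn the jaws onto rack x (yaw about 16°), rise, and move over the rack for a closer look.

Request:
carry_out(
  linear=[
    [0, 0, -0.007],
    [0, 0, -0.007],
    [0, 0, -0.007],
    [0, 0, -0.007],
    [0, 0, -0.007],
    [0, 0, -0.007],
    [0, 0, -0.007],
    [0, 0, 0],
  ],
  spin=[-10.7, -10.7, -10.7, -10.7, -10.7, -10.7, -10.7, -10.7],
  claw=[1, 1, 1, 1, 1, 1, 1, 1],
)

```text
clock: 1.15
tool_pos: [0.1891, -0.5166, 0.2806]
ee_rot: [[0.277, -0.961, 0.0], [-0.961, -0.277, -0.0], [0.0, -0.0, -1.0]]
contact_force: [-0.4, -0.5, 0.3]
gripper_width: 1.0
```

```bash
cat >> h.py <<'E'
def go(x,y,z,yaw=None):
    """shift left to target in tool axes; spin (deg) to put tool y at yaw (mod 180)"""
    s=state(); R=s['ee_rot']; d=np.array([x,y,z])-s['tool_pos']
    yy=np.degrees(np.arctan2(R[1,1],R[0,1])); sp=None
    if yaw is not None: sp=-((yaw-yy+90)%180-90)
    print('t',s['clock'],'tcp',s['tool_pos'].round(4),'yawy',yy.round(2),'tool d',(R.T@d).round(4),'spin',sp,'w',s['gripper_width'],'F',s['contact_force'].round(1),'q',s['q'].round(2))
E
python3 - <<'E'
from h import *
go(.5,.05,.28,196)
c=dict(np.load('side0.npz')); w=cloud(c)
# saucer: rim points
m=(np.abs(w[...,2]-.009)<.012)&(c['frame'].min(-1)>150); 
hsv=cv2.cvtColor(c['frame'],cv2.COLOR_RGB2HSV)
u0,u1,v0,v1=180,270,310,385
g=c['frame'][v0:v1,u0:u1].mean(-1); P=w[v0:v1,u0:u1]
h=P[...,2]; print(np.nanmedian(h[30:45,35:50],(0,1)))
Q=P[(h>.0085)&(h<.03)]; print(len(Q),Q.mean(0),cv2.minEnclosingCircle((Q[:,:2]*1000).astype(np.float32)))
E
```

```text
t 1.15 tcp [ 0.1891 -0.5166  0.2806] yawy -163.95 tool d [-4.585e-01 -4.554e-01  4.000e-04] spin 0.052460638323509556 w 0.999674922763985 F [-0.4 -0.5  0.3] q [-0.94  0.25  0.22 -0.   -1.54  1.22]
0.006173262516295019
1403 [0.42171569 0.33002815 0.01191382] ((420.2585144042969, 331.0126953125), 64.2694091796875)
```

Request:
carry_out(
  linear=[
    [-0.041, -0.041, 0],
    [-0.041, -0.041, 0],
    [-0.041, -0.041, 0],
    [-0.041, -0.041, 0],
    [-0.041, -0.041, 0],
    [-0.041, -0.041, 0],
    [-0.041, -0.041, 0],
    [-0.041, -0.041, 0],
  ],
  spin=[0, 0, 0, 0, 0, 0, 0, 0],
  claw=[1, 1, 1, 1, 1, 1, 1, 1],
)

```text
clock: 2.15
tool_pos: [0.4164, -0.1101, 0.2803]
ee_rot: [[0.271, -0.963, 0.0], [-0.963, -0.271, 0.0], [0.0, -0.0, -1.0]]
contact_force: [1.0, -2.0, -0.1]
gripper_width: 1.002
```

Request:
carry_out(
  linear=[
    [-0.041, -0.041, 0],
    [-0.041, -0.041, 0],
    [-0.035, -0.035, 0],
    [-0.01, -0.01, 0],
    [0, 0, 0],
    [0, 0, 0],
    [0, 0, 0],
    [0, 0, 0],
  ],
  spin=[0, 0, 0, 0, 0, 0, 0, 0],
  claw=[1, 1, 1, 1, 0.6, 0.6, 0.6, 0.6],
)

```text
clock: 3.15
tool_pos: [0.5037, 0.044, 0.2806]
ee_rot: [[0.27, -0.963, 0.001], [-0.963, -0.27, 0.0], [-0.0, -0.001, -1.0]]
contact_force: [-0.1, 0.6, -0.7]
gripper_width: 0.599
```

```bash
python3 - <<'E'
from h import *
c=shot('wrist','w1.png'); np.savez('w1.npz',**c); go(.5,.05,.28,196)
w=cloud(c); hsv=cv2.cvtColor(c['frame'],cv2.COLOR_RGB2HSV)
H,S,V=[hsv[...,i].astype(int) for i in range(3)]
z=w[...,2]
for n,m in dict(green=(H>45)&(H<85)&(S>100)&(z>.10)&(z<.13),cap=(V<70)&(z>.115)&(z<.135)).items():
    k,l,st,ce=cv2.connectedComponentsWithStats(m.astype(np.uint8))
    for i in range(1,k):
        if st[i,4]<40: continue
        P=w[l==i]; print(n,ce[i].round(),st[i,4],P.mean(0).round(4),cv2.minEnclosingCircle((P[:,:2]*1000).astype(np.float32)))
E
```

```text
t 3.2 tcp [0.5038 0.0441 0.2805] yawy -164.35 tool d [-0.0067  0.0021  0.0005] spin -0.3464691356109597 w 0.6036435393066293 F [ 0.  -0.5 -0.3] q [ 0.4   0.16  0.11 -0.   -1.52 -0.12]
green [267.  75.] 778 [ 0.5428 -0.0582  0.1141] ((543.1119995117188, -58.6683349609375), 14.874558448791504)
cap [267. 140.] 530 [0.5264 0.001  0.1239] ((526.41162109375, 1.400192379951477), 12.898399353027344)
```

View pics/w1.png

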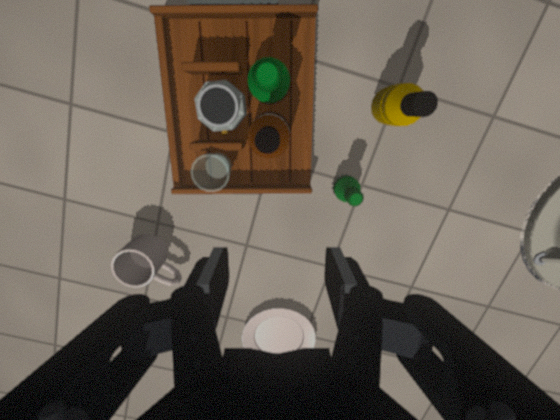

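The wrist view shows the brush at (267,78), the bottle at (268,138) and the moka at (220,105). Measured tops:

| Object | Position (x, y) | Height | Diameter |
|---|---|---|---|
| Brush knob | (0.543, -0.0585) | about 0.116 | 30 mm |
| Bottle cap | (0.526, 0.001) | 0.124 | 26 mm |

They are 62 mm apart, which agrees with the rack layout. Now I approach the brush.

Request:
carry_out(
  linear=[
    [0.027, -0.0025, 0],
    [0.027, -0.0025, 0],
    [0.027, -0.0025, 0],
    [0.0284, -0.0025, 0],
    [0, 0, 0.035],
    [0, 0, 0.045],
    [0, 0, 0.045],
    [0, 0, 0.02],
  ],
  spin=[0, 0, 0, 0, 0, 0, 0, 0],
  claw=[0.6, 0.6, 0.6, 0.6, 0.6, 0.6, 0.6, 0.6],
)

```text
clock: 4.2
tool_pos: [0.5415, -0.0583, 0.1325]
ee_rot: [[0.27, -0.963, -0.004], [-0.963, -0.27, -0.0], [-0.001, 0.004, -1.0]]
contact_force: [-0.6, -0.2, -0.1]
gripper_width: 0.602
```

```bash
python3 - <<'E'
from h import *
go(.543,-.0585,.075)
c=shot('wrist','w2.png')
E
```

```text
t 4.2 tcp [ 0.5415 -0.0583  0.1325] yawy -164.34 tool d [ 0.0007 -0.0017  0.0575] spin None w 0.6019898938816475 F [-0.6 -0.2 -0.1] q [ 0.18  0.3  -0.09 -0.   -1.19  0.09]
```

View pics/w2.png

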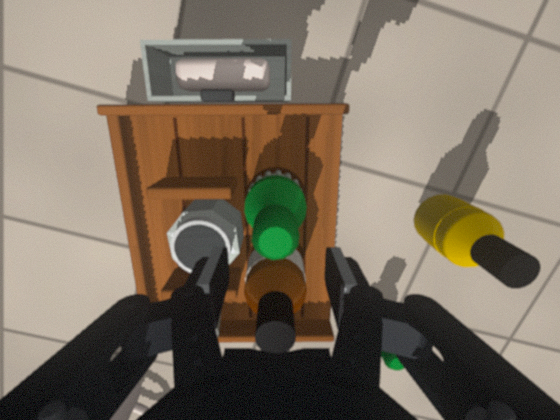

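The knob (276,232) is centred between the fingertips at columns 215 and 335. Going down to grip.

Request:
carry_out(
  linear=[
    [0, 0, 0.03],
    [0, 0, 0.0275],
    [0, 0, 0],
    [0, 0, 0],
    [0, 0, 0],
    [0, 0, 0],
    [0, 0, 0],
    [0, 0, 0],
  ],
  spin=[0, 0, 0, 0, 0, 0, 0, 0],
  claw=[0.6, 0.6, 0.6, 0.6, 0, 0, 0, 0],
)

```text
clock: 5.25
tool_pos: [0.5439, -0.0582, 0.0794]
ee_rot: [[0.271, -0.963, 0.002], [-0.963, -0.271, -0.0], [0.001, -0.002, -1.0]]
contact_force: [-2.6, -0.4, 6.3]
gripper_width: 0.335
```

Request:
carry_out(
  linear=[
    [0, 0, -0.005],
    [0, 0, -0.015],
    [0, 0, -0.02],
    [0, 0, -0.025],
    [0, 0, -0.025],
    [0, 0, -0.02],
    [0, 0, -0.01],
    [0, 0, 0],
  ],
  spin=[0, 0, 0, 0, 0, 0, 0, 0],
  claw=[0, 0, 0, 0, 0, 0, 0, 0],
)

```text
clock: 6.25
tool_pos: [0.5435, -0.0579, 0.1985]
ee_rot: [[0.271, -0.963, 0.001], [-0.963, -0.271, 0.0], [0.0, -0.001, -1.0]]
contact_force: [0.1, 0.3, -2.6]
gripper_width: 0.33
```

```bash
python3 - <<'E'
from h import *
go(.480,-.337,.205)
c=shot('side','s2.png')
w=cloud(c);hsv=cv2.cvtColor(c['frame'],cv2.COLOR_RGB2HSV)
H,S,V=[hsv[...,i].astype(int) for i in range(3)]
m=(H>45)&(H<85)&(S>100)&(w[...,0]>.45)
P=w[m]; print(len(P),np.nanmin(P,0),np.nanmax(P,0))
cv2.imwrite('pics/s2c.png',cv2.resize(cv2.imread('pics/s2.png')[90:300,180:440],None,fx=2,fy=2))
E
```

```text
t 6.25 tcp [ 0.5435 -0.0579  0.1985] yawy -164.3 tool d [ 0.2516  0.1366 -0.0067] spin None w 0.3296876810202373 F [ 0.1  0.3 -2.6] q [ 0.18  0.26  0.03 -0.   -1.34  0.09]
418 [ 0.51848094 -0.07339074  0.1601047 ] [ 0.56013777 -0.03139035  0.24662797]
```

View pics/s2c.png

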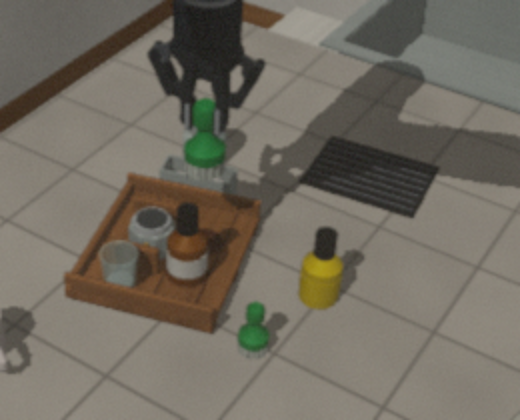

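The brush is lifted upright. Carry it to the mat.

Request:
carry_out(
  linear=[
    [0.02, 0.01, 0],
    [0.035, 0.019, 0],
    [0.04, 0.022, 0],
    [0.04, 0.022, 0],
    [0.04, 0.022, 0],
    [0.04, 0.022, 0],
    [0.0266, 0.0146, 0],
    [0.01, 0.005, 0],
  ],
  spin=[0, 0, 0, 0, 0, 0, 0, 0],
  claw=[0, 0, 0, 0, 0, 0, 0, 0],
)

```text
clock: 7.3
tool_pos: [0.4787, -0.3383, 0.1963]
ee_rot: [[0.269, -0.963, -0.002], [-0.963, -0.269, 0.001], [-0.002, 0.002, -1.0]]
contact_force: [-0.4, -0.0, -1.2]
gripper_width: 0.335
```

Request:
carry_out(
  linear=[
    [0, 0, 0],
    [0, 0, 0.03],
    [0, 0, 0.035],
    [0, 0, 0.03],
    [0, 0, 0.02],
    [0, 0, 0.01],
    [0, 0, 0.004],
    [0, 0, 0],
  ],
  spin=[0, 0, 0, 0, 0, 0, 0, 0],
  claw=[0, 0, 0, 0, 0, 0, 0, 0],
)

```text
clock: 8.3
tool_pos: [0.4802, -0.337, 0.0693]
ee_rot: [[0.271, -0.963, 0.001], [-0.963, -0.271, -0.0], [0.001, -0.001, -1.0]]
contact_force: [0.0, 0.2, -0.6]
gripper_width: 0.33
```

Request:
carry_out(
  linear=[
    [0, 0, 0.002],
    [0, 0, 0.002],
    [0, 0, 0.001],
    [0, 0, 0.001],
    [0, 0, 0],
    [0, 0, 0],
    [0, 0, 0],
    [0, 0, 0],
  ],
  spin=[0, 0, 0, 0, 0, 0, 0, 0],
  claw=[0, 0, 0, 0, 0, 0, 0, 0],
)

```text
clock: 9.3
tool_pos: [0.4798, -0.3375, 0.0635]
ee_rot: [[0.271, -0.963, 0.0], [-0.963, -0.271, -0.001], [0.001, -0.0, -1.0]]
contact_force: [-1.4, 1.2, 5.2]
gripper_width: 0.331
```

Request:
carry_out(
  linear=[
    [0, 0, 0],
    [0, 0, 0],
    [0, 0, 0],
    [0, 0, 0],
    [0, 0, -0.02],
    [0, 0, -0.04],
    [0, 0, -0.05],
    [0, 0, -0.05],
  ],
  spin=[0, 0, 0, 0, 0, 0, 0, 0],
  claw=[0.4, 0.5, 0.6, 0.6, 0.6, 0.6, 0.6, 0.6],
)

```text
clock: 10.3
tool_pos: [0.4795, -0.337, 0.2243]
ee_rot: [[0.271, -0.963, -0.0], [-0.963, -0.271, 0.0], [-0.0, 0.0, -1.0]]
contact_force: [0.6, -0.8, -0.6]
gripper_width: 0.603
```

```bash
python3 - <<'E'
from h import *
go(.5264,.0013,.145)
c=shot('wrist'); w=cloud(c); hsv=cv2.cvtColor(c['frame'],cv2.COLOR_RGB2HSV)
H,S,V=[hsv[...,i].astype(int) for i in range(3)]
m=(H>45)&(H<85)&(S>100)&(w[...,2]<.12)&(w[...,2]>.03)
P=w[m]; print(len(P),np.nanmax(P[:,2]),P[P[:,2]>.09].mean(0),P[P[:,2]<.06].mean(0))
E
```

```text
t 10.3 tcp [ 0.4795 -0.337   0.2243] yawy -164.3 tool d [-0.313  -0.1367  0.0793] spin None w 0.602759332367925 F [ 0.6 -0.8 -0.6] q [-0.35  0.33  0.19 -0.   -1.43  0.62]
1620 0.10231519313588194 [ 0.47946584 -0.33978656  0.0980573 ] [ 0.48195516 -0.34785994  0.04304944]
```

Brush upright on the mat at (0.4795, -0.339), top about 0.10. Next the bottle.

Request:
carry_out(
  linear=[
    [-0.025, -0.011, 0],
    [-0.045, -0.0195, 0],
    [-0.05, -0.022, 0],
    [-0.05, -0.022, 0],
    [-0.05, -0.022, 0],
    [-0.05, -0.022, 0],
    [-0.033, -0.0142, 0],
    [-0.01, -0.004, 0],
  ],
  spin=[0, 0, 0, 0, 0, 0, 0, 0],
  claw=[0.55, 0.55, 0.55, 0.55, 0.55, 0.55, 0.55, 0.55],
)

```text
clock: 11.35
tool_pos: [0.5267, 0.0031, 0.2225]
ee_rot: [[0.273, -0.962, -0.0], [-0.962, -0.273, 0.0], [-0.0, 0.0, -1.0]]
contact_force: [-0.5, -1.0, -0.6]
gripper_width: 0.55
```

Request:
carry_out(
  linear=[
    [0, 0, 0],
    [0, 0, 0.03],
    [0, 0, 0.03],
    [0, 0, 0.02],
    [0, 0, 0],
    [0, 0, 0],
    [0, 0, 0],
    [0, 0, 0],
  ],
  spin=[0, 0, 0, 0, 0, 0, 0, 0],
  claw=[0.55, 0.55, 0.55, 0.55, 0.55, 0.55, 0.55, 0.55],
)

```text
clock: 12.35
tool_pos: [0.527, 0.0012, 0.1435]
ee_rot: [[0.271, -0.963, 0.001], [-0.963, -0.271, 0.0], [0.0, -0.001, -1.0]]
contact_force: [0.2, -0.3, -0.5]
gripper_width: 0.553
```

```bash
python3 - <<'E'
from h import *
go(.5264,.0013,.086)
c=shot('wrist','w3.png'); w=cloud(c); V=c['frame'].max(-1); m=(V<70)&(abs(w[...,2]-.122)<.008)
k,l,st,ce=cv2.connectedComponentsWithStats(m.astype(np.uint8))
for i in range(1,k):
    if st[i,4]>150: P=w[l==i]; print(ce[i],st[i],cv2.minEnclosingCircle((P[:,:2]*1000).astype(np.float32)))
E
```

```text
t 12.35 tcp [0.527  0.0012 0.1435] yawy -164.3 tool d [-0.0003  0.0006  0.0575] spin None w 0.552793290549076 F [ 0.2 -0.3 -0.5] q [ 0.3   0.25 -0.12  0.   -1.19 -0.03]
[278.51234156 239.18545697] [ 258  217   42   45 1499] ((526.3344116210938, 1.4057235717773438), 13.360650062561035)
```

View pics/w3.png

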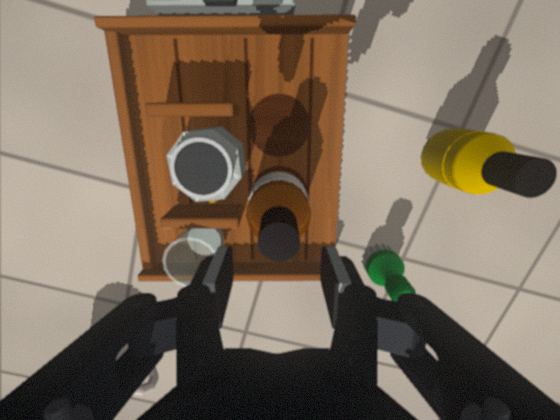

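The bottle cap (278,239) is centred between the fingers, and the brush's place at (280,125) is empty. Down, grip and lift.

Request:
carry_out(
  linear=[
    [0, 0, 0.03],
    [0, 0, 0.0275],
    [0, 0, 0],
    [0, 0, 0],
    [0, 0, 0],
    [0, 0, 0],
    [0, 0, 0],
    [0, 0, 0],
  ],
  spin=[0, 0, 0, 0, 0, 0, 0, 0],
  claw=[0.55, 0.55, 0.55, 0, 0, 0, 0, 0],
)

```text
clock: 13.4
tool_pos: [0.5271, 0.001, 0.0871]
ee_rot: [[0.271, -0.963, 0.002], [-0.963, -0.271, -0.0], [0.001, -0.002, -1.0]]
contact_force: [-3.9, -1.1, 4.9]
gripper_width: 0.294
```

Request:
carry_out(
  linear=[
    [0, 0, -0.005],
    [0, 0, -0.015],
    [0, 0, -0.02],
    [0, 0, -0.025],
    [0, 0, -0.025],
    [0, 0, -0.02],
    [0, 0, -0.01],
    [0, 0, 0],
  ],
  spin=[0, 0, 0, 0, 0, 0, 0, 0],
  claw=[0, 0, 0, 0, 0, 0, 0, 0],
)

```text
clock: 14.4
tool_pos: [0.527, 0.0013, 0.206]
ee_rot: [[0.271, -0.963, 0.002], [-0.963, -0.271, 0.001], [-0.0, -0.002, -1.0]]
contact_force: [-0.1, -0.8, -2.6]
gripper_width: 0.293
```

```bash
python3 - <<'E'
from h import *
go(.397,-.345,.205)
c=shot('side','s4.png'); w=cloud(c)
cv2.imwrite('pics/s4c.png',cv2.resize(cv2.imread('pics/s4.png')[90:300,180:440],None,fx=2,fy=2))
E
```

```text
t 14.4 tcp [0.527  0.0013 0.206 ] yawy -164.3 tool d [0.2982 0.2189 0.0006] spin None w 0.29288735045944086 F [-0.1 -0.8 -2.6] q [ 0.3   0.22 -0.01 -0.   -1.35 -0.03]
```

View pics/s4c.png

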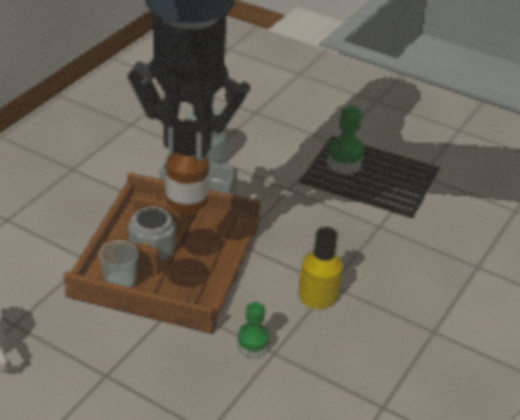

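The bottle is held upright. Carry it to the other half of the mat.

Request:
carry_out(
  linear=[
    [0.022, 0.016, 0],
    [0.042, 0.031, 0],
    [0.048, 0.035, 0],
    [0.048, 0.035, 0],
    [0.048, 0.035, 0],
    [0.048, 0.035, 0],
    [0.032, 0.0239, 0],
    [0.0102, 0.008, 0],
  ],
  spin=[0, 0, 0, 0, 0, 0, 0, 0],
  claw=[0, 0, 0, 0, 0, 0, 0, 0],
)

```text
clock: 15.45
tool_pos: [0.3951, -0.3466, 0.204]
ee_rot: [[0.268, -0.963, -0.002], [-0.963, -0.268, 0.001], [-0.002, 0.002, -1.0]]
contact_force: [-0.4, 0.9, -1.7]
gripper_width: 0.291
```

Request:
carry_out(
  linear=[
    [0, 0, 0],
    [0, 0, 0.03],
    [0, 0, 0.035],
    [0, 0, 0.03],
    [0, 0, 0.02],
    [0, 0, 0.01],
    [0, 0, 0.004],
    [0, 0, 0],
  ],
  spin=[0, 0, 0, 0, 0, 0, 0, 0],
  claw=[0, 0, 0, 0, 0, 0, 0, 0],
)

```text
clock: 16.45
tool_pos: [0.3971, -0.3451, 0.0768]
ee_rot: [[0.271, -0.963, 0.001], [-0.963, -0.271, -0.0], [0.001, -0.001, -1.0]]
contact_force: [0.8, -0.9, -1.9]
gripper_width: 0.292
```

Request:
carry_out(
  linear=[
    [0, 0, 0.002],
    [0, 0, 0.002],
    [0, 0, 0.001],
    [0, 0, 0.001],
    [0, 0, 0],
    [0, 0, 0],
    [0, 0, 0],
    [0, 0, 0],
  ],
  spin=[0, 0, 0, 0, 0, 0, 0, 0],
  claw=[0, 0, 0, 0, 0, 0, 0, 0],
)

```text
clock: 17.45
tool_pos: [0.3967, -0.3453, 0.0712]
ee_rot: [[0.271, -0.963, 0.0], [-0.963, -0.271, -0.001], [0.001, -0.0, -1.0]]
contact_force: [-1.7, 3.0, 5.8]
gripper_width: 0.293
```

Request:
carry_out(
  linear=[
    [0, 0, 0],
    [0, 0, 0],
    [0, 0, 0],
    [0, 0, 0],
    [0, 0, -0.02],
    [0, 0, -0.04],
    [0, 0, -0.05],
    [0, 0, -0.05],
  ],
  spin=[0, 0, 0, 0, 0, 0, 0, 0],
  claw=[0.35, 0.45, 0.55, 0.55, 0.55, 0.55, 0.55, 0.55],
)

```text
clock: 18.45
tool_pos: [0.3963, -0.345, 0.2318]
ee_rot: [[0.271, -0.963, -0.0], [-0.963, -0.271, 0.0], [-0.0, 0.0, -1.0]]
contact_force: [0.3, -0.2, -0.3]
gripper_width: 0.548
```

```bash
python3 - <<'E'
from h import *
go(.57,.04,.25)
c=shot('wrist'); w=cloud(c); V=c['frame'].max(-1); m=(V<70)&(abs(w[...,2]-.106)<.008)
k,l,st,ce=cv2.connectedComponentsWithStats(m.astype(np.uint8))
for i in range(1,k):
    if st[i,4]>100: P=w[l==i]; print(ce[i],st[i],P.mean(0),cv2.minEnclosingCircle((P[:,:2]*1000).astype(np.float32)))
E
```

```text
t 18.45 tcp [ 0.3963 -0.345   0.2318] yawy -164.3 tool d [-0.3237 -0.2714 -0.0182] spin None w 0.5483438109599668 F [ 0.3 -0.2 -0.3] q [-0.42  0.21  0.05  0.   -1.41  0.69]
[276.29695024 194.03370787] [263 180  27  29 623] [ 0.39726127 -0.3451938   0.10747111] ((396.8592529296875, -344.3876647949219), 13.20663833618164)
```

Both stand on the mat. I move over the moka to measure its centre and yaw.

Request:
carry_out(
  linear=[
    [-0.025, -0.021, -0.005],
    [-0.045, -0.038, -0.005],
    [-0.052, -0.043, -0.005],
    [-0.052, -0.043, 0],
    [-0.052, -0.043, 0],
    [-0.052, -0.043, 0],
    [-0.034, -0.029, 0],
    [-0.0117, -0.0114, 0],
  ],
  spin=[0, 0, 0, 0, 0, 0, 0, 0],
  claw=[1, 1, 1, 1, 1, 1, 1, 1],
)

```text
clock: 19.5
tool_pos: [0.5627, 0.0239, 0.244]
ee_rot: [[0.273, -0.962, -0.001], [-0.962, -0.273, -0.0], [-0.0, 0.001, -1.0]]
contact_force: [-0.4, 0.4, 0.4]
gripper_width: 0.999
```

Request:
carry_out(
  linear=[
    [0, 0, 0.02],
    [0, 0, 0.02],
    [0, 0, 0.02],
    [0, 0, 0],
    [0, 0, 0],
    [0, 0, 0],
    [0, 0, 0],
    [0, 0, 0],
  ],
  spin=[0, 0, 0, 0, 0, 0, 0, 0],
  claw=[1, 1, 1, 1, 1, 1, 1, 1],
)

```text
clock: 20.5
tool_pos: [0.5623, 0.0216, 0.1852]
ee_rot: [[0.271, -0.963, 0.001], [-0.963, -0.271, 0.0], [-0.0, -0.001, -1.0]]
contact_force: [0.4, 0.7, -0.5]
gripper_width: 1.002
```

```bash
python3 - <<'E'
from h import *
go(.5934,-.0122,.12)
c=shot('wrist','w5.png'); np.savez('w5.npz',**c); w=cloud(c); z=w[...,2]
near=np.hypot(w[...,0]-.5934,w[...,1]+.0122)<.034
m=near&(z>.061)&(z<.075)
P=w[m]; print('collar',len(P),np.median(P[:,2]),P.mean(0),cv2.minEnclosingCircle((P[:,:2]*1000).astype(np.float32)))
m=near&(z>.05)
hull=cv2.convexHull((w[m][:,:2]*1000).astype(np.float32))[:,0]; print(cv2.minAreaRect(hull)); 
m=near&(z>.05)&(z<.0605); P=w[m];print('shoulder',len(P),P.mean(0),np.ptp(P,axis=0))
ys,xs=np.where(near&(z>.05)); print(xs.min(),xs.max(),ys.min(),ys.max())
x0,y0=max(xs.min()-30,0),max(ys.min()-40,0)
cv2.imwrite('pics/w5c.png',cv2.resize(c['frame'][y0:ys.max()+40,x0:xs.max()+30,::-1],None,fx=3,fy=3,interpolation=cv2.INTER_CUBIC)); print(x0,y0)
E
```

```text
t 20.5 tcp [0.5623 0.0216 0.1852] yawy -164.3 tool d [ 0.041  -0.0208  0.0652] spin None w 1.0015214809736723 F [ 0.4  0.7 -0.5] q [ 0.32  0.3   0.05 -0.   -1.32 -0.04]
collar 2225 0.06635636982641502 [ 0.59226417 -0.01579538  0.06635285] ((592.23388671875, -15.164240837097168), 23.56464195251465)
((590.741943359375, -11.463069915771484), (56.00537109375, 64.10259246826172), 21.54637908935547)
shoulder 900 [ 0.59159052 -0.01966933  0.05598595] [0.05990762 0.05999235 0.00988042]
124 288 115 419
94 75
```

View pics/w5c.png

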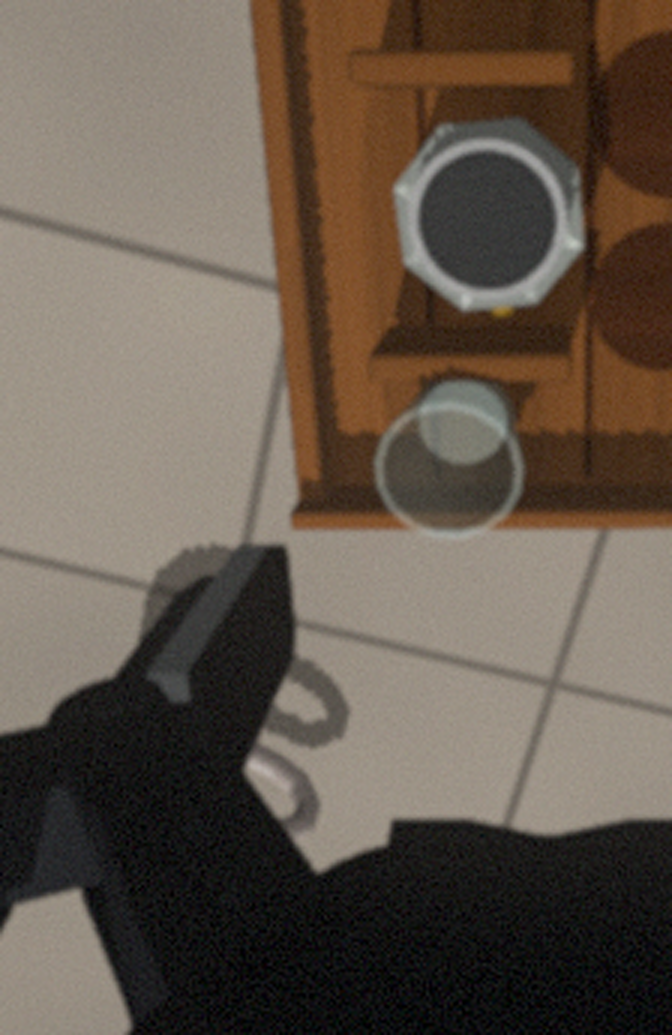

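```bash
python3 - <<'E'
from h import *
c=dict(np.load('w5.npz')); w=cloud(c); z=w[...,2]
C=np.array([.5922,-.0155])
for lo in (.052,.054):
    m=(np.hypot(w[...,0]-C[0],w[...,1]-C[1])<.0325)&(z>lo)&(z<.062)
    P=w[m][:,:2]
    th=np.radians(np.arange(0,360,1.)); 
    h=np.array([np.percentile((P-C)@[np.cos(t),np.sin(t)],99.3) for t in th])*1000
    s=h.reshape(8,45).mean(0); print('flat phase mod45:',np.argmin(s),s.round(2)[::5])
    # fourier phase
    f=(h*np.exp(-8j*th)).sum(); print('fourier flat',(np.degrees(-np.angle(-f)/8*-1)*-1)%45, 'vertex', (np.degrees(-np.angle(f))/8)%45)
    c1=(h*np.exp(1j*th)).mean()*2; print('centre corr mm',c1)
# image-based: grey body outline on the shoulder plane
hsv=cv2.cvtColor(c['frame'],cv2.COLOR_RGB2HSV); m=((hsv[...,1]<70)).astype(np.uint8)*255
m[:, :210]=0;m[:,295:]=0;m[:110]=0;m[182:]=0
m=cv2.morphologyEx(m,cv2.MORPH_CLOSE,np.ones((5,5)))
cs=max(cv2.findContours(m,0,1)[0],key=cv2.contourArea); hu=cv2.convexHull(cs)[:,0]
print(hu[:,0].min(),hu[:,0].max(),hu[:,1].min(),hu[:,1].max())
P=np.array([ray(c,u,v,.054)[:2] for u,v in hu])
h=np.array([((P-C)@[np.cos(t),np.sin(t)]).max() for t in th])*1000
c1=(h*np.exp(1j*th)).mean()*2; h2=h-(c1.real*np.cos(th)+c1.imag*np.sin(th)); s=h2.reshape(8,45).mean(0)
print('img',np.argmin(s),s.round(2)[::5],c1,h2.mean())
E
```

```text
flat phase mod45: 22 [28.85 28.74 28.5  28.11 27.83 27.91 28.27 28.6  28.83]
fourier flat 21.48760181908625 vertex 43.98760181908625
centre corr mm (-0.02106199227218642+0.2179435183376174j)
flat phase mod45: 22 [28.85 28.74 28.51 28.08 27.82 27.9  28.27 28.6  28.83]
fourier flat 21.424700371491003 vertex 43.92470037149101
centre corr mm (-0.016134962728652783+0.2247799449194948j)
225 289 114 178
img 21 [30.61 30.46 30.08 29.53 29.05 29.33 29.9  30.3  30.55] (-0.09383047484655992+0.2616655122962483j) 29.977862120817658
```

The moka centre is (0.5922, -0.0153), collar top at 0.066 (as expected) and flats at 21.5°, which is 6° off rack x. I turn the jaws to match and go above it.

Request:
carry_out(
  linear=[
    [0, 0, 0],
    [0.015, -0.0047, 0],
    [0.015, -0.0048, 0],
    [0.0153, -0.0048, 0],
    [0, 0, 0.02],
    [0, 0, 0.03],
    [0, 0, 0.03],
    [0, 0, 0],
  ],
  spin=[-5.8, 0, 0, 0, 0, 0, 0, 0],
  claw=[0.85, 0.85, 0.85, 0.85, 0.85, 0.85, 0.85, 0.85],
)

```text
clock: 21.55
tool_pos: [0.5907, -0.0163, 0.1024]
ee_rot: [[0.365, -0.931, -0.006], [-0.931, -0.365, -0.001], [-0.001, 0.006, -1.0]]
contact_force: [-0.6, 0.1, 1.1]
gripper_width: 0.847
```

```bash
python3 - <<'E'
from h import *
go(.5922,-.0153,.018,201.5)
c=shot('wrist','w6.png')
E
```

```text
t 21.55 tcp [ 0.5907 -0.0163  0.1024] yawy -158.58 tool d [-0.0003 -0.0022  0.0844] spin -0.08025490489262666 w 0.8470087791485613 F [-0.6  0.1  1.1] q [ 0.24  0.41 -0.01 -0.   -1.16  0.14]
```

View pics/w6.png

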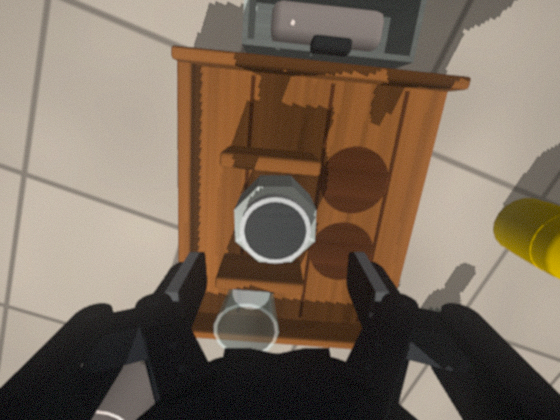

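The moka (275,230) is centred between the fingers (195 and 358) and square to them. Descend and check force.

Request:
carry_out(
  linear=[
    [0, 0, 0.02],
    [0, 0, 0.02],
    [0, 0, 0.02],
    [0, 0, 0.015],
    [0, 0, 0.007],
    [0, 0, 0],
    [0, 0, 0],
    [0, 0, 0],
  ],
  spin=[0, 0, 0, 0, 0, 0, 0, 0],
  claw=[0.85, 0.85, 0.85, 0.85, 0.85, 0.85, 0.85, 0.85],
)

```text
clock: 22.6
tool_pos: [0.5925, -0.0153, 0.0236]
ee_rot: [[0.367, -0.93, 0.001], [-0.93, -0.367, 0.0], [0.0, -0.001, -1.0]]
contact_force: [-0.7, -0.3, 0.3]
gripper_width: 0.853
```

Request:
carry_out(
  linear=[
    [0, 0, 0.004],
    [0, 0, 0],
    [0, 0, 0],
    [0, 0, 0],
    [0, 0, 0],
    [0, 0, 0],
    [0, 0, 0],
    [0, 0, 0],
  ],
  spin=[0, 0, 0, 0, 0, 0, 0, 0],
  claw=[0.85, 0.85, 0, 0, 0, 0, 0, 0],
)

```text
clock: 23.6
tool_pos: [0.5922, -0.0153, 0.0191]
ee_rot: [[0.367, -0.93, 0.0], [-0.93, -0.367, 0.0], [0.0, -0.0, -1.0]]
contact_force: [0.4, 0.3, 2.7]
gripper_width: 0.649
```

Request:
carry_out(
  linear=[
    [0, 0, -0.005],
    [0, 0, -0.015],
    [0, 0, -0.025],
    [0, 0, -0.03],
    [0, 0, -0.03],
    [0, 0, -0.02],
    [0, 0, -0.01],
    [0, 0, 0],
  ],
  spin=[0, 0, 0, 0, 0, 0, 0, 0],
  claw=[0, 0, 0, 0, 0, 0, 0, 0],
)

```text
clock: 24.6
tool_pos: [0.5922, -0.0153, 0.1545]
ee_rot: [[0.366, -0.93, 0.001], [-0.93, -0.366, 0.0], [0.0, -0.001, -1.0]]
contact_force: [-0.9, 0.8, -2.4]
gripper_width: 0.645
```

```bash
python3 - <<'E'
from h import *
go(.4205,.3305,.154)
E
```

```text
t 24.6 tcp [ 0.5922 -0.0153  0.1545] yawy -158.51 tool d [-0.3847  0.0331  0.0004] spin None w 0.6450978377930285 F [-0.9  0.8 -2.4] q [ 0.24  0.37  0.07 -0.   -1.27  0.14]
```

Request:
carry_out(
  linear=[
    [-0.02, 0.0017, 0],
    [-0.04, 0.0034, 0],
    [-0.055, 0.0047, 0],
    [-0.06, 0.0052, 0],
    [-0.06, 0.0052, 0],
    [-0.06, 0.0052, 0],
    [-0.05, 0.0043, 0],
    [-0.0397, 0.0034, 0],
  ],
  spin=[0, 0, 0, 0, 0, 0, 0, 0],
  claw=[0, 0, 0, 0, 0, 0, 0, 0],
)

```text
clock: 25.6
tool_pos: [0.4179, 0.3322, 0.153]
ee_rot: [[0.368, -0.93, -0.001], [-0.93, -0.368, -0.001], [0.0, 0.002, -1.0]]
contact_force: [0.7, -0.5, -1.7]
gripper_width: 0.648
```

```bash
python3 - <<'E'
from h import *
def fit(P):
    A=np.c_[2*P[:,:2],np.ones(len(P))];s=np.linalg.lstsq(A,(P[:,:2]**2).sum(1),rcond=None)[0]
    return s[:2].round(4),round(float(np.sqrt(s[2]+s[0]**2+s[1]**2)),4)
for n in ('scene0','side0','w1'):
    c=dict(np.load(n+'.npz')); w=cloud(c); f=c['frame'].astype(int)
    near=(np.hypot(w[...,0]-.42,w[...,1]-.331)<.085)&(w[...,2]<.03)
    P=w[near]; H=P[P[:,2]>.0075]
    e=cv2.convexHull((H[:,:2]*1000).astype(np.float32)); print(n,len(H),cv2.minEnclosingCircle(e),fit(e[:,0]/1000))
go(.4205,.3305,.1545)
E
```

```text
scene0 301 ((418.0159912109375, 329.336181640625), 66.44793701171875) (array([0.4195, 0.33  ]), 0.0636)
side0 1650 ((420.2584228515625, 331.01263427734375), 64.26941680908203) (array([0.4206, 0.331 ]), 0.0633)
w1 1018 ((420.5388488769531, 331.3624572753906), 63.61098861694336) (array([0.4217, 0.3265]), 0.0599)
t 25.6 tcp [0.4179 0.3322 0.153 ] yawy -158.41 tool d [ 0.0026 -0.0018 -0.0015] spin None w 0.6484005653298374 F [ 0.7 -0.5 -1.7] q [ 0.96  0.26 -0.08 -0.   -1.23 -0.59]
```

Request:
carry_out(
  linear=[
    [0, 0, 0],
    [0, 0, 0.025],
    [0, 0, 0.035],
    [0, 0, 0.035],
    [0, 0, 0.025],
    [0, 0, 0.015],
    [0, 0, 0.005],
    [0, 0, 0],
  ],
  spin=[0, 0, 0, 0, 0, 0, 0, 0],
  claw=[0, 0, 0, 0, 0, 0, 0, 0],
)

```text
clock: 26.6
tool_pos: [0.4205, 0.3306, 0.0143]
ee_rot: [[0.367, -0.93, 0.001], [-0.93, -0.367, 0.0], [-0.0, -0.001, -1.0]]
contact_force: [-0.6, -0.2, -1.4]
gripper_width: 0.646
```

Request:
carry_out(
  linear=[
    [0, 0, 0.003],
    [0, 0, 0.002],
    [0, 0, 0.002],
    [0, 0, 0.001],
    [0, 0, 0.001],
    [0, 0, 0],
    [0, 0, 0],
    [0, 0, 0],
  ],
  spin=[0, 0, 0, 0, 0, 0, 0, 0],
  claw=[0, 0, 0, 0, 0, 0, 0, 0],
)

```text
clock: 27.6
tool_pos: [0.4203, 0.3305, 0.005]
ee_rot: [[0.366, -0.93, 0.0], [-0.93, -0.366, 0.0], [-0.0, -0.0, -1.0]]
contact_force: [0.5, 0.8, -1.3]
gripper_width: 0.645
```

Request:
carry_out(
  linear=[
    [0, 0, 0.001],
    [0, 0, 0.0005],
    [0, 0, 0],
    [0, 0, 0],
    [0, 0, 0],
    [0, 0, 0],
    [0, 0, 0],
    [0, 0, 0],
  ],
  spin=[0, 0, 0, 0, 0, 0, 0, 0],
  claw=[0, 0, 0, 0, 0, 0, 0, 0],
)

```text
clock: 28.6
tool_pos: [0.4204, 0.3306, 0.0041]
ee_rot: [[0.367, -0.93, 0.0], [-0.93, -0.367, 0.0], [-0.0, -0.001, -1.0]]
contact_force: [-2.7, -1.0, 5.8]
gripper_width: 0.644
```

Contact on the saucer (+6 N). Release and rise.

Request:
carry_out(
  linear=[
    [0, 0, 0],
    [0, 0, 0],
    [0, 0, 0],
    [0, 0, 0],
    [0, 0, -0.02],
    [0, 0, -0.04],
    [0, 0, -0.05],
    [0, 0, -0.05],
  ],
  spin=[0, 0, 0, 0, 0, 0, 0, 0],
  claw=[0.7, 0.75, 0.8, 0.8, 0.8, 0.8, 0.8, 0.8],
)

```text
clock: 29.6
tool_pos: [0.4201, 0.3302, 0.1649]
ee_rot: [[0.367, -0.93, -0.0], [-0.93, -0.367, -0.0], [0.0, 0.0, -1.0]]
contact_force: [0.3, 0.6, -0.2]
gripper_width: 0.801
```

```bash
python3 - <<'E'
from h import *
go(.397,-.3450,.21,195.7)
c=shot('side','s7.png'); w=cloud(c); z=w[...,2]
near=(np.hypot(w[...,0]-.42,w[...,1]-.331)<.075)
H=w[near&(z>.0075)&(z<.03)]; print('saucer',cv2.minEnclosingCircle((H[:,:2]*1000).astype(np.float32)))
T=w[near&(z>.046)&(z<.06)]; print('moka top',len(T),np.median(T[:,2]),cv2.minEnclosingCircle((T[:,:2]*1000).astype(np.float32)))
cv2.imwrite('pics/s7c.png',cv2.resize(c['frame'][130:400,130:430,::-1],None,fx=2,fy=2))
E
```

```text
t 29.6 tcp [0.4201 0.3302 0.1649] yawy -158.5 tool d [ 0.6198  0.269  -0.0449] spin 5.80120243635281 w 0.8011307738996877 F [ 0.3  0.6 -0.2] q [ 0.96  0.25 -0.06  0.   -1.25 -0.58]
saucer ((420.5224609375, 330.5403747558594), 64.62590789794922)
moka top 423 0.052328304513033164 ((419.7113952636719, 330.2630310058594), 24.96125602722168)
```

View pics/s7c.png

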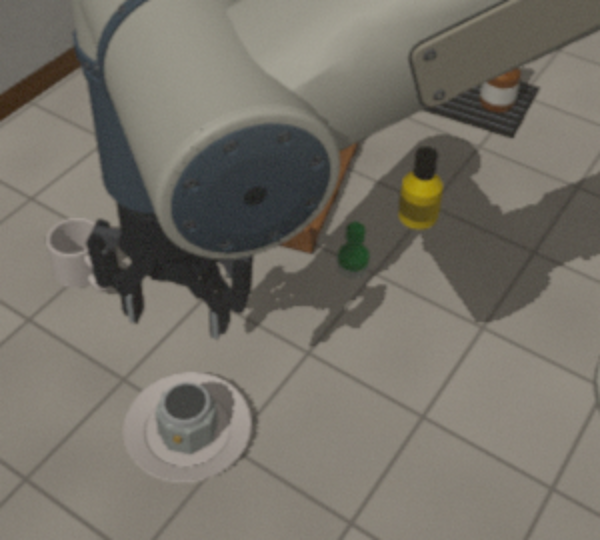

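The moka stands upright on the saucer: tops fitted at (0.4197, 0.3303) for the moka and (0.4205, 0.3305) for the saucer. Now fetch the bottle.

Request:
carry_out(
  linear=[
    [0, 0, -0.03],
    [0.02, 0.0064, -0.025],
    [0.035, 0.0112, 0],
    [0.045, 0.0143, 0],
    [0.05, 0.0159, 0],
    [0.055, 0.0175, 0],
    [0.055, 0.0175, 0],
    [0.055, 0.0175, 0],
  ],
  spin=[5.8, 0, 0, 0, 0, 0, 0, 0],
  claw=[0.55, 0.55, 0.55, 0.55, 0.55, 0.55, 0.55, 0.55],
)

```text
clock: 30.65
tool_pos: [0.4085, -0.0016, 0.2184]
ee_rot: [[0.271, -0.963, 0.001], [-0.963, -0.271, 0.0], [-0.0, -0.001, -1.0]]
contact_force: [0.6, 0.2, 0.2]
gripper_width: 0.552
```

Request:
carry_out(
  linear=[
    [0.055, 0.0175, 0],
    [0.055, 0.0175, 0],
    [0.055, 0.0175, 0],
    [0.055, 0.0175, 0],
    [0.055, 0.0175, 0],
    [0.03, 0.0096, 0],
    [0.0169, 0.0054, 0],
    [0.007, 0.0024, 0],
  ],
  spin=[0, 0, 0, 0, 0, 0, 0, 0],
  claw=[0.55, 0.55, 0.55, 0.55, 0.55, 0.55, 0.55, 0.55],
)

```text
clock: 31.65
tool_pos: [0.3969, -0.3453, 0.2181]
ee_rot: [[0.27, -0.963, -0.0], [-0.963, -0.27, 0.0], [-0.0, 0.0, -1.0]]
contact_force: [-0.0, 0.3, 0.3]
gripper_width: 0.546
```

Request:
carry_out(
  linear=[
    [0, 0, 0],
    [0, 0, 0.03],
    [0, 0, 0.03],
    [0, 0, 0.02],
    [0, 0, 0],
    [0, 0, 0],
    [0, 0, 0],
    [0, 0, 0],
  ],
  spin=[0, 0, 0, 0, 0, 0, 0, 0],
  claw=[0.55, 0.55, 0.55, 0.55, 0.55, 0.55, 0.55, 0.55],
)

```text
clock: 32.65
tool_pos: [0.3974, -0.3451, 0.1391]
ee_rot: [[0.271, -0.963, 0.001], [-0.963, -0.271, -0.001], [0.001, -0.001, -1.0]]
contact_force: [-0.3, 0.5, -1.2]
gripper_width: 0.553
```

```bash
python3 - <<'E'
from h import *
c=shot('wrist','w8.png'); w=cloud(c); V=c['frame'].max(-1); m=(V<70)&(abs(w[...,2]-.106)<.008)
k,l,st,ce=cv2.connectedComponentsWithStats(m.astype(np.uint8))
for i in range(1,k):
    if st[i,4]>150: P=w[l==i]; print(ce[i],st[i],cv2.minEnclosingCircle((P[:,:2]*1000).astype(np.float32)))
go(.3968,-.3445,.071,195.7)
E
```

```text
[277.78787879 232.25      ] [ 258  211   40   42 1320] ((396.98480224609375, -344.4817199707031), 13.282869338989258)
t 32.7 tcp [ 0.3972 -0.345   0.139 ] yawy -164.3 tool d [-0.0007  0.0003  0.068 ] spin -0.0024802410512165807 w 0.5460534331860762 F [-0.1 -0.3  0.3] q [-0.42  0.25 -0.13  0.   -1.18  0.69]
```

Request:
carry_out(
  linear=[
    [0, 0, 0.03],
    [0, 0, 0.03],
    [0, 0, 0.008],
    [0, 0, 0],
    [0, 0, 0],
    [0, 0, 0],
    [0, 0, 0],
    [0, 0, 0],
  ],
  spin=[0, 0, 0, 0, 0, 0, 0, 0],
  claw=[0.55, 0.55, 0.55, 0.55, 0, 0, 0, 0],
)

```text
clock: 33.7
tool_pos: [0.3973, -0.3457, 0.072]
ee_rot: [[0.271, -0.963, 0.001], [-0.963, -0.271, -0.002], [0.002, -0.001, -1.0]]
contact_force: [-2.4, -0.4, 6.1]
gripper_width: 0.287
```

Request:
carry_out(
  linear=[
    [0, 0, -0.005],
    [0, 0, -0.015],
    [0, 0, -0.025],
    [0, 0, -0.03],
    [0, 0, -0.03],
    [0, 0, -0.02],
    [0, 0, -0.01],
    [0, 0, 0],
  ],
  spin=[0, 0, 0, 0, 0, 0, 0, 0],
  claw=[0, 0, 0, 0, 0, 0, 0, 0],
)

```text
clock: 34.7
tool_pos: [0.3972, -0.3449, 0.2059]
ee_rot: [[0.271, -0.963, 0.001], [-0.963, -0.271, -0.0], [0.001, -0.001, -1.0]]
contact_force: [-0.7, -0.1, -3.4]
gripper_width: 0.288
```

```bash
python3 - <<'E'
from h import *
go(.5268,.0012,.2)
E
```

```text
t 34.7 tcp [ 0.3972 -0.3449  0.2059] yawy -164.3 tool d [-0.2982 -0.2184  0.006 ] spin None w 0.28840073613938 F [-0.7 -0.1 -3.4] q [-0.42  0.22 -0.01 -0.   -1.35  0.69]
```

Request:
carry_out(
  linear=[
    [-0.022, -0.016, 0],
    [-0.042, -0.031, 0],
    [-0.048, -0.035, 0],
    [-0.048, -0.035, 0],
    [-0.048, -0.035, 0],
    [-0.048, -0.035, 0],
    [-0.032, -0.0235, 0],
    [-0.0102, -0.0079, 0],
  ],
  spin=[0, 0, 0, 0, 0, 0, 0, 0],
  claw=[0, 0, 0, 0, 0, 0, 0, 0],
)

```text
clock: 35.7
tool_pos: [0.5264, 0.0033, 0.2039]
ee_rot: [[0.273, -0.962, -0.003], [-0.962, -0.273, -0.0], [-0.001, 0.002, -1.0]]
contact_force: [1.0, -0.7, -2.3]
gripper_width: 0.288
```

Request:
carry_out(
  linear=[
    [0, 0, 0],
    [0, 0, 0.02],
    [0, 0, 0.03],
    [0, 0, 0.03],
    [0, 0, 0.02],
    [0, 0, 0.01],
    [0, 0, 0.003],
    [0, 0, 0],
  ],
  spin=[0, 0, 0, 0, 0, 0, 0, 0],
  claw=[0, 0, 0, 0, 0, 0, 0, 0],
)

```text
clock: 36.7
tool_pos: [0.5269, 0.001, 0.093]
ee_rot: [[0.27, -0.963, 0.001], [-0.963, -0.27, 0.0], [0.0, -0.001, -1.0]]
contact_force: [0.7, 0.4, -2.0]
gripper_width: 0.292
```

Request:
carry_out(
  linear=[
    [0, 0, 0.002],
    [0, 0, 0.001],
    [0, 0, 0.001],
    [0, 0, 0.001],
    [0, 0, 0],
    [0, 0, 0],
    [0, 0, 0],
    [0, 0, 0],
  ],
  spin=[0, 0, 0, 0, 0, 0, 0, 0],
  claw=[0, 0, 0, 0, 0, 0, 0, 0],
)

```text
clock: 37.7
tool_pos: [0.5267, 0.0013, 0.088]
ee_rot: [[0.271, -0.963, 0.001], [-0.963, -0.271, -0.0], [0.0, -0.001, -1.0]]
contact_force: [-3.5, -0.2, 6.1]
gripper_width: 0.289
```

Bottle in contact at the expected height. Release, rise and go to the brush.

Request:
carry_out(
  linear=[
    [0, 0, 0],
    [0, 0, 0],
    [0, 0, 0],
    [0, 0, 0],
    [0, 0, -0.02],
    [0, 0, -0.04],
    [0, 0, -0.05],
    [0, 0, -0.02],
  ],
  spin=[0, 0, 0, 0, 0, 0, 0, 0],
  claw=[0.35, 0.45, 0.55, 0.55, 0.55, 0.55, 0.55, 0.55],
)

```text
clock: 38.7
tool_pos: [0.5278, 0.0013, 0.2208]
ee_rot: [[0.271, -0.963, 0.005], [-0.963, -0.271, 0.001], [0.001, -0.005, -1.0]]
contact_force: [0.9, 0.4, -0.6]
gripper_width: 0.551
```

Request:
carry_out(
  linear=[
    [0.025, 0.011, 0],
    [0.045, 0.0195, 0],
    [0.05, 0.022, 0],
    [0.05, 0.022, 0],
    [0.05, 0.022, 0],
    [0.05, 0.022, 0],
    [0.034, 0.0144, 0],
    [0.01, 0.0045, 0],
  ],
  spin=[0, 0, 0, 0, 0, 0, 0, 0],
  claw=[0.6, 0.6, 0.6, 0.6, 0.6, 0.6, 0.6, 0.6],
)

```text
clock: 39.7
tool_pos: [0.4785, -0.3402, 0.2168]
ee_rot: [[0.268, -0.963, -0.001], [-0.963, -0.268, 0.0], [-0.0, 0.001, -1.0]]
contact_force: [0.0, 1.4, 0.4]
gripper_width: 0.596
```

Request:
carry_out(
  linear=[
    [0, 0, 0],
    [0, 0, 0.03],
    [0, 0, 0.035],
    [0, 0, 0.02],
    [0, 0, 0],
    [0, 0, 0],
    [0, 0, 0],
    [0, 0, 0],
  ],
  spin=[0, 0, 0, 0, 0, 0, 0, 0],
  claw=[0.6, 0.6, 0.6, 0.6, 0.6, 0.6, 0.6, 0.6],
)

```text
clock: 40.7
tool_pos: [0.4796, -0.3383, 0.1332]
ee_rot: [[0.271, -0.963, 0.001], [-0.963, -0.271, -0.001], [0.001, -0.001, -1.0]]
contact_force: [0.1, -0.4, -1.0]
gripper_width: 0.598
```

```bash
python3 - <<'E'
from h import *
c=shot('wrist','w9.png'); w=cloud(c); hsv=cv2.cvtColor(c['frame'],cv2.COLOR_RGB2HSV)
m=(hsv[...,0]>45)&(hsv[...,0]<85)&(hsv[...,1]>100)&(w[...,2]>.09)&(w[...,2]<.11)
P=w[m]; print(len(P),P.mean(0),cv2.minEnclosingCircle((P[:,:2]*1000).astype(np.float32)))
go(.4797,-.3385,.0632,195.7)
E
```

```text
1465 [ 0.47971579 -0.34076601  0.09801343] ((478.93817138671875, -338.38958740234375), 15.031732559204102)
t 40.75 tcp [ 0.4795 -0.3383  0.133 ] yawy -164.3 tool d [ 0.0002 -0.0001  0.0698] spin 6.946070470803534e-06 w 0.59819917175185 F [-0.3 -0.6  0. ] q [-0.35  0.37  0.02  0.   -1.22  0.62]
```

Request:
carry_out(
  linear=[
    [0, 0, 0.03],
    [0, 0, 0.03],
    [0, 0, 0.0095],
    [0, 0, 0],
    [0, 0, 0],
    [0, 0, 0],
    [0, 0, 0],
    [0, 0, 0],
  ],
  spin=[0, 0, 0, 0, 0, 0, 0, 0],
  claw=[0.6, 0.6, 0.6, 0.6, 0, 0, 0, 0],
)

```text
clock: 41.75
tool_pos: [0.4799, -0.3389, 0.0645]
ee_rot: [[0.271, -0.963, 0.002], [-0.963, -0.271, -0.002], [0.002, -0.002, -1.0]]
contact_force: [-0.8, 0.3, 6.2]
gripper_width: 0.334
```

Request:
carry_out(
  linear=[
    [0, 0, -0.005],
    [0, 0, -0.015],
    [0, 0, -0.025],
    [0, 0, -0.03],
    [0, 0, -0.03],
    [0, 0, -0.02],
    [0, 0, -0.01],
    [0, 0, 0],
  ],
  spin=[0, 0, 0, 0, 0, 0, 0, 0],
  claw=[0, 0, 0, 0, 0, 0, 0, 0],
)

```text
clock: 42.75
tool_pos: [0.4794, -0.3382, 0.1985]
ee_rot: [[0.271, -0.963, 0.001], [-0.963, -0.271, -0.0], [0.001, -0.001, -1.0]]
contact_force: [-0.2, 0.1, -1.4]
gripper_width: 0.334
```

```bash
python3 - <<'E'
from h import *
go(.5434,-.059,.2)
E
```

```text
t 42.75 tcp [ 0.4794 -0.3382  0.1985] yawy -164.3 tool d [-0.2515 -0.1371 -0.0015] spin None w 0.33438782615469265 F [-0.2  0.1 -1.4] q [-0.35  0.34  0.14 -0.   -1.37  0.62]
```

Request:
carry_out(
  linear=[
    [-0.02, -0.01, 0],
    [-0.035, -0.019, 0],
    [-0.04, -0.022, 0],
    [-0.04, -0.022, 0],
    [-0.04, -0.022, 0],
    [-0.04, -0.022, 0],
    [-0.0265, -0.0146, 0],
    [-0.01, -0.0055, 0],
  ],
  spin=[0, 0, 0, 0, 0, 0, 0, 0],
  claw=[0, 0, 0, 0, 0, 0, 0, 0],
)

```text
clock: 43.75
tool_pos: [0.5428, -0.0574, 0.1967]
ee_rot: [[0.272, -0.962, -0.002], [-0.962, -0.272, 0.0], [-0.001, 0.002, -1.0]]
contact_force: [-0.8, -0.5, -1.3]
gripper_width: 0.335
```

Request:
carry_out(
  linear=[
    [0, 0, 0],
    [0, 0, 0.02],
    [0, 0, 0.03],
    [0, 0, 0.03],
    [0, 0, 0.02],
    [0, 0, 0.01],
    [0, 0, 0.002],
    [0, 0, 0],
  ],
  spin=[0, 0, 0, 0, 0, 0, 0, 0],
  claw=[0, 0, 0, 0, 0, 0, 0, 0],
)

```text
clock: 44.75
tool_pos: [0.5436, -0.0593, 0.0866]
ee_rot: [[0.27, -0.963, 0.001], [-0.963, -0.27, -0.0], [0.0, -0.001, -1.0]]
contact_force: [-0.2, -0.4, -1.9]
gripper_width: 0.33
```

Request:
carry_out(
  linear=[
    [0, 0, 0.002],
    [0, 0, 0.002],
    [0, 0, 0.001],
    [0, 0, 0.001],
    [0, 0, 0],
    [0, 0, 0],
    [0, 0, 0],
    [0, 0, 0],
  ],
  spin=[0, 0, 0, 0, 0, 0, 0, 0],
  claw=[0, 0, 0, 0, 0, 0, 0, 0],
)

```text
clock: 45.75
tool_pos: [0.5433, -0.0591, 0.0805]
ee_rot: [[0.271, -0.963, 0.001], [-0.963, -0.271, -0.0], [0.0, -0.0, -1.0]]
contact_force: [-2.7, -0.4, 6.5]
gripper_width: 0.33
```

Contact. Release, rise, and back off to a viewpoint like the first one (w1).

Request:
carry_out(
  linear=[
    [0, 0, 0],
    [0, 0, 0],
    [0, 0, 0],
    [0, 0, 0],
    [0, 0, -0.02],
    [0, 0, -0.05],
    [0, 0, -0.05],
    [0, 0, -0.05],
  ],
  spin=[0, 0, 0, 0, 0, 0, 0, 0],
  claw=[0.4, 0.5, 0.6, 0.6, 0.6, 0.6, 0.6, 0.6],
)

```text
clock: 46.75
tool_pos: [0.5429, -0.0591, 0.2516]
ee_rot: [[0.271, -0.963, 0.0], [-0.963, -0.271, -0.0], [0.0, -0.0, -1.0]]
contact_force: [1.8, 0.6, 0.8]
gripper_width: 0.601
```

Request:
carry_out(
  linear=[
    [-0.03, 0, -0.03],
    [-0.03, 0.005, 0],
    [-0.03, 0.005, 0],
    [-0.02, 0, 0],
    [0, 0, 0],
    [0, 0, 0],
    [0, 0, 0],
    [0, 0, 0],
  ],
  spin=[0, 0, 0, 0, 0, 0, 0, 0],
  claw=[0.6, 0.6, 0.6, 0.6, 0.6, 0.6, 0.6, 0.6],
)

```text
clock: 47.75
tool_pos: [0.5039, 0.0437, 0.2798]
ee_rot: [[0.27, -0.963, -0.0], [-0.963, -0.27, -0.0], [0.0, 0.0, -1.0]]
contact_force: [0.4, 0.1, -0.2]
gripper_width: 0.597
```

```bash
python3 - <<'E'
from h import *
c=shot('wrist','w10.png'); w=cloud(c); z=w[...,2]; hsv=cv2.cvtColor(c['frame'],cv2.COLOR_RGB2HSV)
H,S,V=[hsv[...,i].astype(int) for i in range(3)]
for n,m in dict(green=(H>45)&(H<85)&(S>100)&(z>.10)&(z<.13),cap=(V<70)&(z>.115)&(z<.135)).items():
    k,l,st,ce=cv2.connectedComponentsWithStats(m.astype(np.uint8))
    for i in range(1,k):
        if st[i,4]>40: P=w[l==i]; print(n,ce[i].round(),st[i,4],P.mean(0).round(4),cv2.minEnclosingCircle((P[:,:2]*1000).astype(np.float32)))
s=shot('side','s10.png'); w=cloud(s); z=w[...,2]; near=(np.hypot(w[...,0]-.42,w[...,1]-.331)<.075)
A=w[near&(z>.0075)&(z<.03)];T=w[near&(z>.046)&(z<.06)]
print([cv2.minEnclosingCircle((q[:,:2]*1000).astype(np.float32)) for q in (A,T)])
cv2.imwrite('pics/fin.png',np.vstack([c['frame'][:300,:,::-1],s['frame'][130:400,:,::-1]])); go(0,0,0)
E
```

```text
green [268.  75.] 778 [ 0.542  -0.058   0.1141] ((542.1954345703125, -58.35136032104492), 14.85520076751709)
cap [266. 142.] 534 [0.5267 0.0024 0.1239] ((526.6385498046875, 2.934523820877075), 12.937949180603027)
[((421.4383850097656, 329.8336181640625), 65.01051330566406), ((419.2234191894531, 330.49481201171875), 25.68692970275879)]
t 47.85 tcp [0.5038 0.0438 0.2798] yawy -164.34 tool d [-0.0938  0.4969  0.2799] spin None w 0.6007869607377314 F [-0.5  0.8  0.3] q [ 0.4   0.16  0.11  0.   -1.52 -0.12]
```

View pics/fin.png

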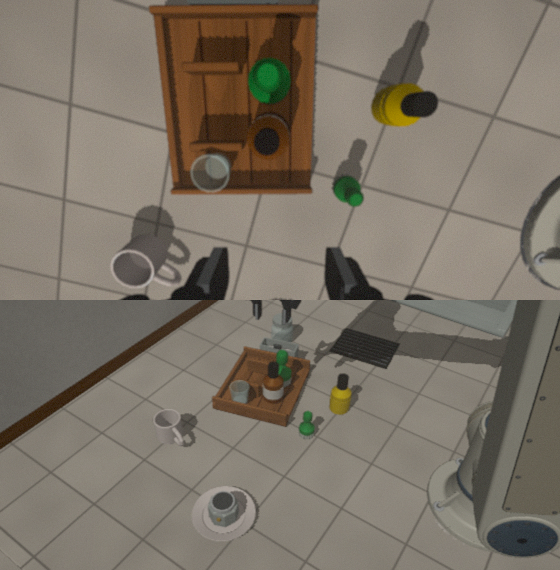

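The final picture shows the brush (268,78) and bottle (267,140) back upright on their spots. The moka is on the saucer (223,507) and the bystanders have not moved. Handing in.

```bash
python3 -c "
from cell import *
print(finish_job())"
```

```text
the job is handed in; nothing more can be done
None
```

I stood the brush and the bottle on the mat, set the moka base in the middle of the saucer, then put both back on the rack. The job was handed in at about 48 s, and it reports no verdict.

- **Brush and bottle:** in the last wrist view both are upright. The brush is about 1 mm from its start and the bottle about 1.5 mm.
- **Moka base:** upright and centred on the saucer within about 2.5 mm, and the saucer moved no more than about 2 mm.
- **Bystanders:** the tumbler and the cup look unmoved in the final picture. I did not measure them, the jar or the caddy.
- **Robot:** the gripper was open and clear of everything at hand-in.

None of the checks I made failed. The two moka-to-saucer readings differed slightly (0.8 mm right after placing, 2.3 mm at the end), which is within camera noise.

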